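Walk the power supply home into its bay

ROBOT

A 6-joint arm with a two-finger parallel gripper is mounted at the origin on a cart in front of the work surface, level with it; the furniture and walls round the work are solid. World frame = base frame: x ahead of the robot, y to its left, z up, the work surface at z = 0. Lengths are in m, angles in degrees, forces in N, time in s.
With the tool pointing down it reaches from about 0.375 to 0.9 m from the base axis. Payload 3.1 kg.
Tool frame: the origin (TCP) lies midway between the tips of the shut fingers; the grasp point (between the pads) lies 19 mm behind it; z points along the fingers, y is the line along which they close (so a half turn about z gives the same grasp; the last joint's range is limited). The gripper opens to 87 mm and grips with 3 to 60 N. Pads are 19 mm wide; open, the fingers measure 117 mm over their backs; the gripper's body (75 mm by 190 mm) begins 51 mm behind the grasp point.
Start: joints at [66.836, 30.224, 82.088, -0, 67.689, -10.227], TCP at [0.14, 0.609, 0.193] pointing down, gripper open.
Joint ranges: [-176.69, 176.69], [-43.24, 126.21], [12.49, 139.97], [-82, 262], [0, 151.66], [-163.58, 163.58]. Speed limits (degrees/s): [159.86, 159.86, 180, 180, 180, 180].

INTERFACE

Orientations are given as a 3x3 rotation matrix whose columns are the frame's x, y, z axes.
In Python, from rig import read_state, capture, camera_info, hand_in gives the robot as it stands.
- The arm moves only by the tool drive_tool, never from a script. Its argument "motion" is a list of rows, each a list of 2 entries, a list of its own where there are three numbers: the shift along the tool's x, y, z in mm, then the turn, a rotation vector about the tool's x, y, z in rad. A call has 1 to 5 rows; each row shifts and turns the commanded pose from where the row before left it, along the tool's axes as they then stand; what a row does not reach is not made up. A row lasts 1/10 s, in which the tool goes at most 50 mm and 8.59 degrees, less where a joint would pass 70% of its speed; a pose out of reach is approached as far as the arm can. A call is refused whole if a number of a shift passes 50 or a number of a turn 0.15, either way. A call with a gripper value outside its range is refused whole. "gripper" is the opening, from 0 (shut) to 1 (fully open), set as the call begins (left out, the last holds). The fingers move at their own pace and stop on an object; the grip force is fixed at half the most. Time passes only in rows, so rows that do not move let the fingers close. It gives the time, the measured TCP pose, the force, the opening and the grip force at its end, in the units of the state.
- read_state(): the state, without advancing time (a new reading comes with each control period).
- capture(name): name is "scene" or "top"; returns the picture (480x640x3 uint8, red, green, blue); there is no depth.
- camera_info(name): a dict with "fovy" (degrees; the focal length in pixels is half the picture's height over the tangent of half this angle, whatever the lens; pixels are square), "cx", "cy" (the principal point, pixels), "xyz" and "orientation" of the camera in the world. Camera axes: x right, y down, z forward; pixel columns grow to the right and rows downward; lengths in m; the calibration is good to about 2 mm. A picture is of the moment at which its call begins. camera_info takes no time and is no camera call.
- hand_in(): hands the job in; it is judged then, once.
The state is a dict: "time_s": time; "joint_positions": joint angles; "qvel": joint speeds; "tau": joint torques, N m; "position": TCP position; "tcp_rot": TCP orientation; "force": force on the tool from outside, world axes, zero at the start; "moment": the same for the moment, N m; "opening": opening from 0.0 (shut) to 1.0 (fully open); "grasp_force": force on a finger pad.
Only numpy, scipy, OpenCV 4.12 (cv2) and the standard library are available. Lean on these libraries where they do the work, as an engineer would, in place of code of your own. Each camera call takes 0.05 s, during which the arm holds its last target. There are 200 camera calls.

TASK

Walk the heavy grey power supply away from you into its bay by pushing in turn on the two orange bumpers at its near corners, touching no other part of it and never letting it swing more than about 15 degrees out of line with the bay. Bring it in between the two guides until it meets the rubber buffer bar, press it home there so that the sprung bar clearly gives a little (about 2 to 6 mm) without being rammed to its end, and leave it square in the bay, resting against the bar, with nothing touching it. Leave the stapler, the pen pot and the earbud case where they stand.

Things in the scene. Friction and masses are not known exactly. Their poses are not given: they have to be found in the camera images.
- supply: Heavy flat-bottomed power supply, grey casing 130 (x) x 200 (y) x 54 mm high on rubber feet, 0.7 to 0.95 kg, too wide to grasp; slides under some 3 to 10 N. Origin: centre of its underside, on the desk; x from its near (socket) side to its far side, along which it travels; y left; z up. Far face at x = +65, near face at x = -65 mm.
- casing: The grey casing of the supply with its black socket panel, the part that must not be touched; fixed to the supply, same origin and axes.
- bumper_left: Orange rubber bumper, 18 (x) x 30 (y) x 38 mm high, on the supply's near face at its left corner. Push only on this and its twin. Origin: middle of its back where it joins the near face, 65 mm behind, 84 mm left of and 31 mm above the supply's origin; its pushing face is at its x = -18 mm.
- bumper_right: The same bumper at the right corner, 84 mm right of the supply's middle. Against the bar, friction included, 12 to 18 N at a bumper seats the supply; bearing down on a bumper while pushing adds friction.
- dock: Dark steel bracket fixed to the desk at the far end of the bay, 170 mm wide, 60 mm high; it carries the buffer bar. Origin: on the desk under the middle of its near face; x points on away from the bay's mouth (the direction of travel), y left. The supply's origin lies at about x = -112 to -84 mm when home, depending on the bar.
- bar_zone (a point): Fixed point on the dock (x = -36, z = 28 mm) midway in the range where the bar can stand. The rubber-faced aluminium bar, 190 mm wide, 17 to 39 mm above the desk, has its near face anywhere from 11 mm nearer to 11 mm farther: set differently each time, not measured, to be felt. It stays square and yields on springs, 2.5 N per mm, up to 10 mm.
- guides: Two grey plastic guides fixed to the desk, 34 mm high; origin and axes as the dock's. Straight inner faces at y = +-104 mm from x = -40 to -95 mm, then flared outward by 25 degrees to a mouth at about x = -132, y = +-122 mm; 4 mm of play on each side of the supply. Outer extent y = +-135 mm.
- stapler: Red and black stapler, 34 (x) x 119 (y) x 45 mm, origin under its middle; left of the bay.
- pen_pot: Dark pen pot with pens, 79 x 88 x 147 mm, origin under its middle; left of the bay's far end.
- earbud_case: White earbud case lying flat, 47 x 64 x 23 mm, origin under its middle; right of the bay.
There are look-alikes about, which are no part of the job. There is more than one size of the supply; the one meant has the size given above.

How it is judged (in metres and radians):
On the way, in this order (a step that is already met when the one before it is completed fails the run):
1. the supply's far end is between the straight guides, in line within 8 degrees (x of supply in the frame of dock above -0.155 m and angle between the x axis of supply and the x axis of dock, either way round below 0.14 rad), for 0.05 s.
2. the supply, square within 3 degrees, presses on the buffer bar with over 3.5 N (contact force between supply and dock above 3.5 N and angle between the x axis of supply and the x axis of dock, either way round below 0.052 rad and x of supply in the frame of dock above -0.117 m), for 0.2 s.
At the end, for the whole second after the job is handed in: The supply rests on the desk between the guides (origin 70 to 117 mm before the dock's, within 8 mm of its middle line), square within 3 degrees, at rest and still leaning on the buffer bar (over 0.1 N); stapler, pen pot and earbud case are within 15 mm of where they stood (x of supply in the frame of dock between -0.117 and -0.07 m and y of supply in the frame of dock between -0.008 and 0.008 m and angle between the x axis of supply and the x axis of dock, either way round below 0.052 rad and contact force between supply and dock above 0.1 N and angle between supply's own z axis and vertical below 0.04 rad and linear speed of supply below 0.01 m/s and distance of each of stapler, pen_pot, earbud_case from where it was at the start of the episode below 0.015 m); the robot touches nothing.
It fails at once if the buffer bar is rammed: over 22 N between the supply and the dock (contact force between supply and dock above 22 N).
It fails at once if the robot touches the supply's casing (over 1.5 N) instead of the bumpers (contact force between any of the fingers, the arm and casing above 1.5 N).
It fails at once if the supply swings more than 17 degrees out of line with the bay (angle between the x axis of supply and the x axis of dock, either way round above 0.3 rad).
It fails at once if the supply is tipped over 6 degrees (angle between supply's own z axis and vertical above 0.105 rad).
It fails at once if stapler, pen pot or earbud case is moved over 15 mm or tipped ((distance of stapler from where it was at the start of the episode above 0.015 m or angle between stapler's own z axis and vertical above 0.2 rad) or (distance of pen_pot from where it was at the start of the episode above 0.015 m or angle between pen_pot's own z axis and vertical above 0.2 rad) or (distance of earbud_case from where it was at the start of the episode above 0.015 m or angle between earbud_case's own z axis and vertical above 0.2 rad)).
It also fails if it takes over 72 s, if anything falls off the work surface, if the arm or the gripper's body presses on something with over 40 N, if the wrist force passes 120 N, or if a joint passes its speed limit or range.

## Working session

There is one attempt and no reset: what is moved stays moved. The work goes in short steps, Python scripts to look and compute and a tool call to move; the robot and the scene stay as the last step left them, time stands still between calls to the robot, and variables do not carry over. Pictures are saved under pics/ and viewed, at most 10 in all, crops included, and the job is handed in when it is done.

Besides the shell and the picture viewer there is one more tool, called after "Call:" by a JSON object that holds its "method" and its "body", one argument or row to a line. drive_tool: Moves the arm, as the interface text tells. Its arguments: {"type":"object","properties":{"motion":{"type":"array","items":{"type":"array"}},"gripper":{"type":"number"}},"required":["motion"]}

```bash
mkdir -p pics; ls; python3 - <<'E'
from rig import *
import cv2
for n in("scene","top"):
    print(n,camera_info(n)); cv2.imwrite(f"pics/{n}0.png",capture(n)[:,:,::-1])
s=read_state();print(s)
E
```

```text
pics
scene {'fovy': 55.88940188973442, 'cx': 317.3155144168755, 'cy': 234.86603917539495, 'xyz': array([ 0.02698534, -0.21086659,  0.62537523]), 'orientation': array([[ 0.53241327, -0.56978131,  0.62600749],
       [-0.84640603, -0.36841517,  0.38453491],
       [ 0.01152985, -0.734588  , -0.67841546]])}
top {'fovy': 43.332983840496546, 'cx': 320.4611960175194, 'cy': 240.2177308377505, 'xyz': array([0.44109618, 0.09401803, 1.08114262]), 'orientation': array([[ 0.01459257, -0.99346836,  0.11317102],
       [-0.99988227, -0.01396168,  0.00636534],
       [-0.00474371, -0.11325058, -0.99355513]])}
{'time_s': 0.1, 'joint_positions': array([ 6.68353769e+01,  3.02738958e+01,  8.21512212e+01, -5.73566657e-04,
        6.76907175e+01, -1.02274860e+01]), 'qvel': array([-0.02992078, -0.17756528, -0.12877871,  0.08466558,  0.12622371,
       -0.06795389]), 'tau': array([-1.06854416e-04, -4.40986168e+01, -1.77149606e+01,  6.34557917e-02,
        5.34640008e-02, -7.26739859e-05]), 'position': array([0.13960428, 0.60844352, 0.19215474]), 'tcp_rot': array([[-9.74617002e-01,  2.23877378e-01, -7.86766415e-04],
       [ 2.23878487e-01,  9.74615285e-01, -1.86234160e-03],
       [ 3.49858419e-04, -1.99120986e-03, -9.99997956e-01]]), 'force': array([0.32597042, 0.82634895, 0.45425443]), 'moment': array([-0.00947905,  0.02958914,  0.03170713]), 'grasp_force': 0.0, 'opening': 1.00289615757077}
```

View pics/scene0.png

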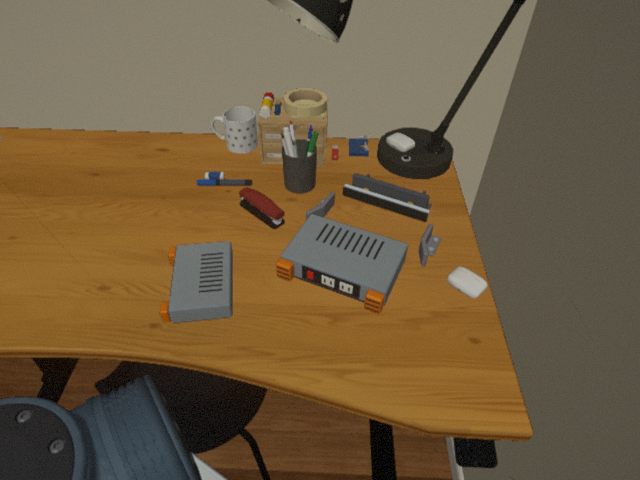

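View pics/top0.png

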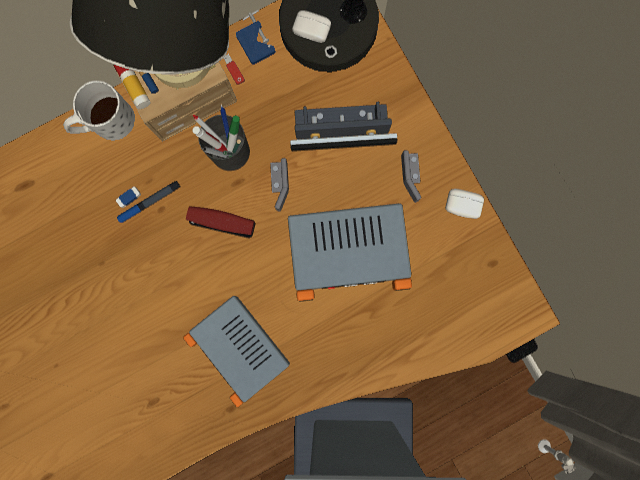

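The scene holds two grey supplies: a large one at top (350,247), in line with the bay, and a smaller one at (238,348). The large one fits the size given. I'll confirm that in a crop.

```bash
cat > h.py <<'E'
import numpy as np,cv2
from rig import *
def ray(n,u,v,z):
    c=camera_info(n);f=240/np.tan(np.radians(c['fovy']/2))
    d=c['orientation']@np.array([(u-c['cx'])/f,(v-c['cy'])/f,1]);p=c['xyz']
    return p+d*(z-p[2])/d[2]
def proj(n,P):
    c=camera_info(n);f=240/np.tan(np.radians(c['fovy']/2))
    q=(np.atleast_2d(P)-c['xyz'])@c['orientation']
    return np.c_[c['cx']+f*q[:,0]/q[:,2],c['cy']+f*q[:,1]/q[:,2]]
E
python3 - <<'E'
import cv2
im=cv2.imread("pics/top0.png")[95:310,260:500]
cv2.imwrite("pics/crop.png",cv2.resize(im,None,fx=2.75,fy=2.75,interpolation=cv2.INTER_CUBIC))
E
```

```text
(no output)
```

View pics/crop.png

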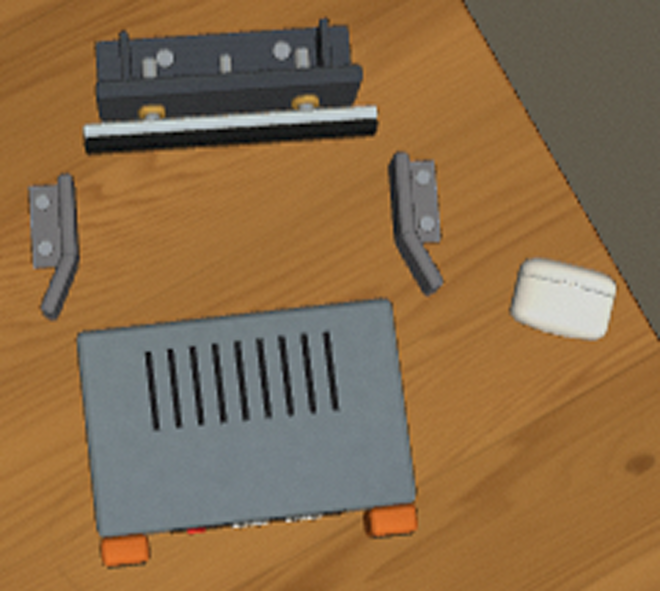

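The crop confirms it. The large supply has its top corners at about (79,333), (389,299), (414,500) and (100,538) in crop pixels. Next I fit the poses.

```bash
python3 - <<'E'
from h import *
from scipy.optimize import least_squares
full=lambda a:np.array(a)/2.75+[260,95]-0.3
def fit(model,px,x0):
    def tf(p):
        c,s=np.cos(p[2]),np.sin(p[2]);m=np.array(model)
        return np.c_[p[0]+c*m[:,0]-s*m[:,1],p[1]+s*m[:,0]+c*m[:,1],m[:,2]]
    r=least_squares(lambda p:(proj('top',tf(p))-px).ravel(),x0)
    print(np.round(r.x[:2]*1000,1),np.degrees(r.x[2]).round(2),'\n',r.fun.reshape(-1,2).round(1).tolist());return r.x
S=fit([(.065,.1,.054),(.065,-.1,.054),(-.065,-.1,.054),(-.065,.1,.054)],full([(79,333),(389,299),(414,500),(100,538)]),[.45,.05,0])
G=fit([(-.04,.104,.034),(-.095,.104,.034),(-.132,.122,.034),(-.04,-.104,.034),(-.095,-.104,.034),(-.132,-.122,.034)],
 full([(73,176),(77,254),(58,318),(392,155),(396,235),(428,294)]),[.65,.05,0])
a=ray('top',*full((85,138)),.039);b=ray('top',*full((377,121)),.039)
print('bar edge',a,b,np.degrees(np.arctan2(-(b-a)[0],-(b-a)[1]))) 
c,s=np.cos(G[2]),np.sin(G[2]);d=(S-G)[:2]
print('supply in dock',c*d[0]+s*d[1],-s*d[0]+c*d[1],np.degrees(S[2]-G[2]))
for y in(.084,-.084):
    c,s=np.cos(S[2]),np.sin(S[2]);print('bumper face',S[0]-.083*c-s*y,S[1]-.083*s+c*y)
# detect bar by dock frame
E
```

```text
[548.5  51.7] 7.29 
 [[-1.6, -0.4], [1.1, -1.0], [1.7, 0.9], [-1.1, 0.4]]
[754.2  64.2] 4.51 
 [[-0.7, -0.7], [-0.3, 1.4], [-2.4, -0.5], [0.4, -0.5], [1.4, 0.8], [1.7, -0.7]]
bar edge [0.72873234 0.15595893 0.039     ] [ 0.74243392 -0.03168788  0.039     ] -4.176210194859425
supply in dock -0.20604409950379907 0.003729214317197284 2.7852610460932983
bumper face 0.4554655149943842 0.12449523522119255
bumper face 0.4767866349831465 -0.042146325748527134
```

Call:
{"method": "drive_tool", "body": {
  "motion": [
    [[0,0,0],[0,0,-0.1]],
    [[0,0,0],[0,0,-0.1]],
    [[0,0,0],[0,0,-0.102]],
    [[-21,-42,0],[0,0,0]],
    [[-21,-42,0],[0,0,0]]
  ],
  "gripper": 0
}}

```text
time_s: 0.6
position: [0.188, 0.528, 0.1923]
tcp_rot: [[-0.997, -0.079, 0.0], [-0.079, 0.997, -0.001], [0.0, -0.001, -1.0]]
force: [0.4, 0.5, -0.7]
opening: 0.63
grasp_force: 0.0
```

Call:
{"method": "drive_tool", "body": {
  "motion": [
    [[-21,-42,0],[0,0,0]],
    [[-21,-42,0],[0,0,0]],
    [[-21,-42,0],[0,0,0]],
    [[-21,-42,0],[0,0,0]],
    [[-21,-42,0],[0,0,0]]
  ]
}}

```text
time_s: 1.1
position: [0.3092, 0.3254, 0.1929]
tcp_rot: [[-0.997, -0.077, -0.0], [-0.077, 0.997, -0.0], [0.0, -0.0, -1.0]]
force: [0.4, 0.1, 0.1]
opening: 0.171
grasp_force: 0.0
```

Call:
{"method": "drive_tool", "body": {
  "motion": [
    [[-21,-42,0],[0,0,0]],
    [[-21,-42,0],[0,0,0]],
    [[-21,-42,0],[0,0,0]],
    [[-21,-42,0],[0,0,0]],
    [[-21,-42,0],[0,0,0]]
  ]
}}

```text
time_s: 1.6
position: [0.4299, 0.1239, 0.193]
tcp_rot: [[-0.997, -0.076, -0.0], [-0.076, 0.997, 0.0], [0.0, 0.0, -1.0]]
force: [-0.5, 1.0, 0.0]
opening: 0.005
grasp_force: 0.0
```

Call:
{"method": "drive_tool", "body": {
  "motion": [
    [[0,0,0],[0,0,0]]
  ]
}}

```text
time_s: 1.7
position: [0.4337, 0.1213, 0.1932]
tcp_rot: [[-0.998, -0.069, 0.004], [-0.069, 0.998, -0.002], [-0.004, -0.002, -1.0]]
force: [0.0, 0.1, -0.5]
opening: 0.006
grasp_force: 0.0
```

Call:
{"method": "drive_tool", "body": {
  "motion": [
    [[8,0,40],[0,0,0]],
    [[0,0,45],[0,0,0]],
    [[0,0,45],[0,0,0]],
    [[0,0,33],[0,0,0]],
    [[0,0,0],[0,0,0]]
  ]
}}

```text
time_s: 2.2
position: [0.4177, 0.1255, 0.0266]
tcp_rot: [[-0.997, -0.076, -0.01], [-0.076, 0.997, -0.0], [0.01, 0.001, -1.0]]
force: [0.3, 0.4, 0.5]
opening: -0.0
grasp_force: 0.0
```

```bash
cat >> h.py <<'E'
def blobs(im,n):
    h=cv2.cvtColor(im,cv2.COLOR_RGB2HSV)
    m=cv2.inRange(h,(3,190,140),(14,255,255))
    k,l,st,ce=cv2.connectedComponentsWithStats(m)
    return [(ce[i].round(2).tolist(),int(st[i,4])) for i in range(1,k) if st[i,4]>25]
E
python3 - <<'E'
from h import *
for n in('top','scene'):
    print(n,'start',blobs(cv2.imread(f'pics/{n}0.png')[:,:,::-1].copy(),n))
    im=capture(n);print('now',blobs(im,n));cv2.imwrite(f'pics/{n}1.png',im[:,:,::-1])
a=[cv2.imread(f'pics/{n}1.png') for n in('top','scene')]
cv2.imwrite('pics/both1.png',np.vstack([cv2.resize(a[0][60:340,180:580],(800,560))])[:600])
print(read_state()['position'])
E
```

```text
top start [([402.8, 283.88], 158), ([304.98, 294.85], 158), ([189.27, 340.0], 93), ([235.85, 399.98], 94)]
now [([402.8, 283.85], 159), ([305.49, 291.75], 57), ([189.21, 339.97], 96)]
scene start [([375.57, 293.67], 42), ([164.03, 316.73], 30)]
now [([171.42, 259.62], 26), ([286.37, 274.8], 35), ([165.16, 317.31], 32)]
[0.42084997 0.12559876 0.02995727]
```

View pics/scene1.png

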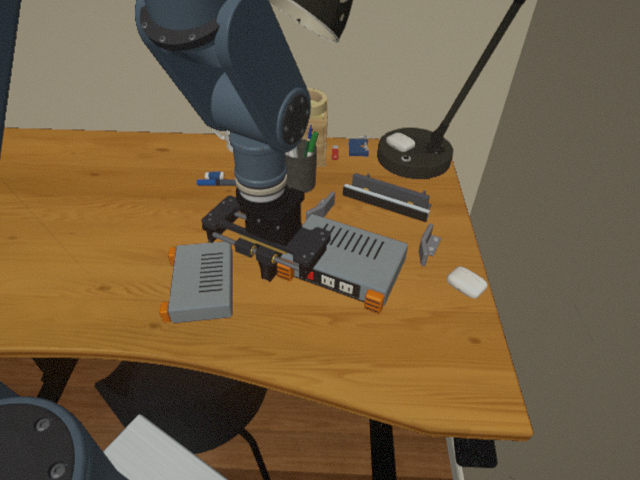

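The tool sits behind the left bumper, with a gap of about 20 mm. The top camera still sees the far part of the casing, so I'll track it by ECC on the metric plane of the casing top.

```bash
cat >> h.py <<'E'
import json,os
S0=np.array([.5485,.0517,np.radians(7.29)]);D=np.array([.7542,.0642,np.radians(4.4)])
K=1000.  # px/m of rectified plane; world window x .40..0.80, y -.15..0.25
def rect(im):
    w=np.array([(.4,-.15,.054),(.8,-.15,.054),(.8,.25,.054),(.4,.25,.054)])
    H=cv2.getPerspectiveTransform(proj('top',w).astype(np.float32),np.float32([(0,0),(400,0),(400,400),(0,400)]))
    return cv2.GaussianBlur(cv2.cvtColor(cv2.warpPerspective(im,H,(400,400)),cv2.COLOR_RGB2GRAY),(3,3),0)
def M(p,q=(0,0,0)): # rectified px: supply frame (mm)->px
    c,s=np.cos(p[2]),np.sin(p[2]);return np.array([[c,-s,(p[0]-.4)*K],[s,c,(p[1]+.15)*K],[0,0,1]])
def track(xmin=-35):
    T=rect(cv2.imread('pics/top0.png')[:,:,::-1].copy())
    m=np.zeros((400,400),np.uint8)
    q=(M(S0)@np.array([(xmin,-106,1),(70,-106,1),(70,106,1),(xmin,106,1)]).T)[:2].T
    cv2.fillConvexPoly(m,q.astype(np.int32),255)
    p=np.array(json.load(open('p.json'))) if os.path.exists('p.json') else S0
    W=(M(p)@np.linalg.inv(M(S0)))[:2].astype(np.float32)
    im=capture('top')
    cc,W=cv2.findTransformECC(T,rect(im),W,cv2.MOTION_EUCLIDEAN,(3,100,1e-5),m,3)
    A=np.vstack([W,[0,0,1]])@M(S0)
    p=np.array([A[0,2]/K+.4,A[1,2]/K-.15,np.arctan2(A[1,0],A[0,0])]);json.dump(p.tolist(),open('p.json','w'))
    c,s=np.cos(D[2]),np.sin(D[2]);d=(p-D)[:2];R=np.array([[c,s],[-s,c]])
    st=read_state();t=R@(st['position'][:2]-D[:2])
    ds=np.r_[R@d*1000,np.degrees(p[2]-D[2])]
    print('t',round(st['time_s'],2),'cc',round(cc,3),'supply x,y,yaw in dock',ds.round(1),'tcp dock',(t*1000).round(1),'z',st['position'][2].round(4))
    a=p[2]-D[2]
    for n,y in(('L',84),('R',-84)):
        f=np.array([ds[0]-83*np.cos(a)-y*np.sin(a),ds[1]-83*np.sin(a)+y*np.cos(a)])
        print(n,'face',f.round(1),'finger gap',(f[0]-t[0]*1000-9.5).round(1),'dy',(f[1]-t[1]*1000).round(1))
    return im
E
python3 -c "
from h import *
track()"
```

```text
t 2.35 cc 0.999 supply x,y,yaw in dock [-206.1    3.3    2.9] tcp dock [-326.5   86.7] z 0.0309
L face [-293.2   83. ] finger gap 23.8 dy -3.7
R face [-284.7  -84.8] finger gap 32.3 dy -171.5
```

Call:
{"method": "drive_tool", "body": {
  "motion": [
    [[-14,-4,3],[0,0,0]],
    [[-5,0,0],[0,0,0]],
    [[-5,0,0],[0,0,0]],
    [[-5,0,0],[0,0,0]],
    [[-4,0,0],[0,0,0]]
  ]
}}

```text
time_s: 2.85
position: [0.4553, 0.1239, 0.0278]
tcp_rot: [[-0.997, -0.076, 0.001], [-0.076, 0.997, 0.0], [-0.001, -0.0, -1.0]]
force: [-0.3, -0.0, -0.7]
opening: 0.008
grasp_force: 0.0
```

Call:
{"method": "drive_tool", "body": {
  "motion": [
    [[-4,0,0],[0,0,0]],
    [[-2,0,0],[0,0,0]],
    [[0,0,0],[0,0,0]]
  ]
}}

```text
time_s: 3.15
position: [0.461, 0.1242, 0.027]
tcp_rot: [[-0.997, -0.076, 0.0], [-0.076, 0.997, -0.0], [-0.0, -0.0, -1.0]]
force: [0.5, 0.4, 0.6]
opening: 0.005
grasp_force: 0.0
```

```bash
python3 -c "
from h import *
track()"
```

```text
t 3.2 cc 0.655 supply x,y,yaw in dock [-205.1    3.6    2.5] tcp dock [-288.1   82.3] z 0.0269
L face [-291.7   83.9] finger gap -13.0 dy 1.6
R face [-284.4  -83.9] finger gap -5.7 dy -166.2
```

```bash
python3 - <<'E'
from h import *
a=capture('top');b=capture('scene');s=read_state();print(s['position'],s['force'])
A=cv2.resize(a[190:340,270:430],(640,600),interpolation=cv2.INTER_CUBIC)[:, :400]
B=cv2.resize(b[200:320,220:300],(400,600),interpolation=cv2.INTER_CUBIC)
A=cv2.resize(a[180:330,270:370],(400,600),interpolation=cv2.INTER_CUBIC)
cv2.imwrite('pics/c2.png',np.hstack([A,B])[:,:,::-1])
E
```

```text
[0.46024094 0.1241334  0.0268904 ] [ 0.75379884  0.12580755 -0.87671236]
```

View pics/c2.png

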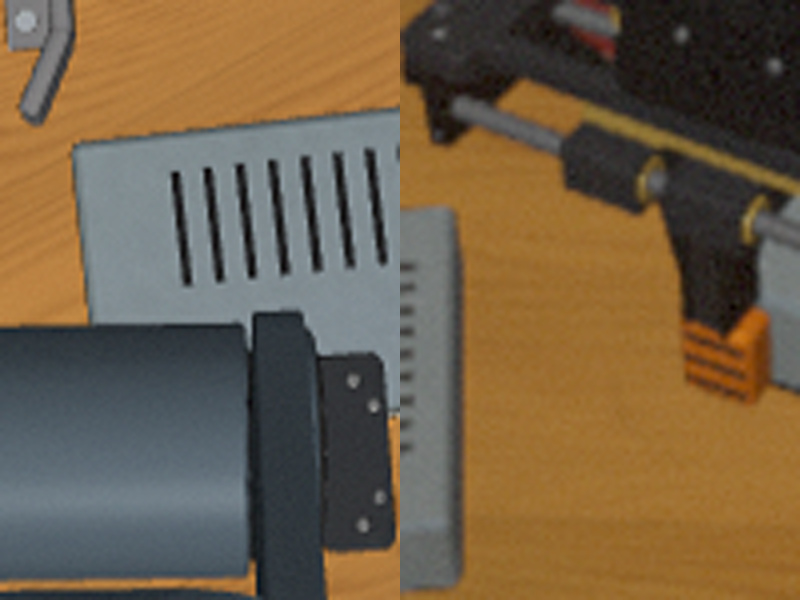

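```bash
python3 - <<'E'
from h import *
z=lambda P:((proj('scene',P)-[220,200])*5+[400,0]).round(0)
s=read_state();p=s['position'];print('tcp',z(p))
c,n=np.cos(S0[2]),np.sin(S0[2])
for x in(-.083,-.065):
  for y in(.099,.069):
    for h in(.012,.05): print(x,y,h,z([S0[0]+c*x-n*y,S0[1]+n*x+c*y,h]))
E
```

```text
tcp [[719. 369.]]
-0.083 0.099 0.012 [[675. 391.]]
-0.083 0.099 0.05 [[670. 319.]]
-0.083 0.069 0.012 [[749. 418.]]
-0.083 0.069 0.05 [[746. 346.]]
-0.065 0.099 0.012 [[699. 358.]]
-0.065 0.099 0.05 [[694. 286.]]
-0.065 0.069 0.012 [[772. 384.]]
-0.065 0.069 0.05 [[770. 312.]]
```

```bash
python3 - <<'E'
from h import *
print(proj('scene',[.42085,.1256,.02996]))
a=cv2.imread('pics/scene1.png')[225:305,220:320];b=capture('scene')[225:305,220:320,::-1]
cv2.imwrite('pics/c3.png',cv2.resize(np.hstack([a,b]),(800,320),interpolation=cv2.INTER_CUBIC))
E
```

```text
[[269.77249746 286.50188985]]
```

View pics/c3.png

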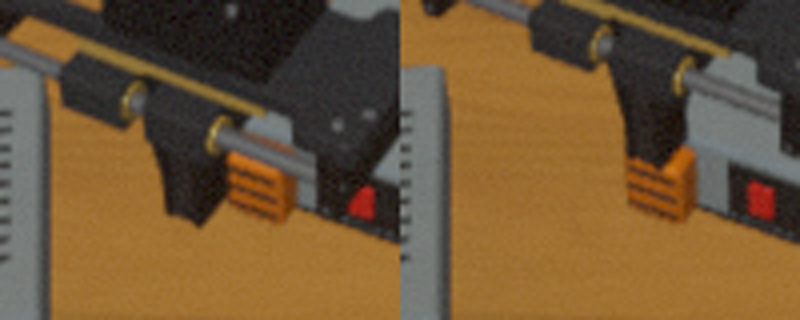

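The bumper has not moved and its whole front face is still visible under the fingertip. So the tip has passed over the bumper, and it sits higher than the state reports. I'll back off, go lower and look again.

Call:
{"method": "drive_tool", "body": {
  "motion": [
    [[20,0,0],[0,0,0]],
    [[18,0,0],[0,0,0]],
    [[0,0,10],[0,0,0]],
    [[0,0,7],[0,0,0]],
    [[0,0,0],[0,0,0]]
  ]
}}

```text
time_s: 3.85
position: [0.4239, 0.1212, 0.0089]
tcp_rot: [[-0.997, -0.076, -0.0], [-0.076, 0.997, -0.0], [0.0, -0.0, -1.0]]
force: [0.2, -0.1, 0.3]
opening: 0.008
grasp_force: 0.0
```

```bash
python3 - <<'E'
from h import *
track()
s=read_state();print(s['position'],s['force'],proj('scene',s['position']))
b=capture('scene')[225:305,220:320,::-1]
cv2.imwrite('pics/c4.png',cv2.resize(b,(750,600),interpolation=cv2.INTER_CUBIC))
E
```

```text
t 3.9 cc 0.999 supply x,y,yaw in dock [-206.1    3.3    2.9] tcp dock [-324.9   82.2] z 0.0093
L face [-293.2   83. ] finger gap 22.2 dy 0.8
R face [-284.7  -84.8] finger gap 30.7 dy -167.0
[0.42398216 0.12121378 0.00927573] [-0.49428316  0.23464245  0.18436591] [[273.55798076 294.13142808]]
```

View pics/c4.png

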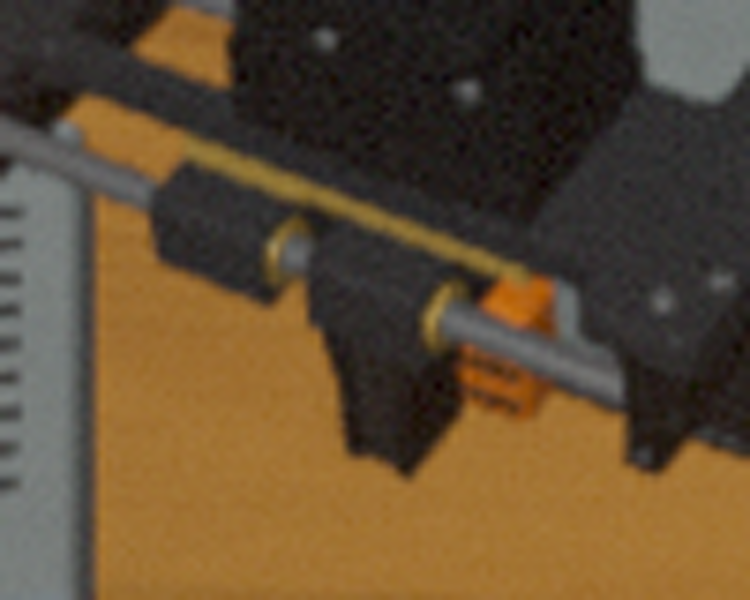

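The tip now sits well below the bumper's top, with vertex at about (274,289) in the full picture and the bumper at (288,272). Pushing now.

Call:
{"method": "drive_tool", "body": {
  "motion": [
    [[-12,0,0],[0,0,0]],
    [[-4,0,0],[0,0,0]],
    [[-4,0,0],[0,0,0]],
    [[-4,0,0],[0,0,0]],
    [[-4,0,0],[0,0,0]]
  ]
}}

```text
time_s: 4.45
position: [0.4456, 0.1231, 0.0099]
tcp_rot: [[-0.997, -0.077, -0.011], [-0.077, 0.997, -0.001], [0.011, 0.0, -1.0]]
force: [-9.9, -1.0, 7.6]
opening: 0.007
grasp_force: 4.8
```

Call:
{"method": "drive_tool", "body": {
  "motion": [
    [[-4,0,0],[0,0,0]],
    [[0,0,0],[0,0,0]]
  ]
}}

```text
time_s: 4.65
position: [0.4485, 0.124, 0.0098]
tcp_rot: [[-0.997, -0.076, -0.012], [-0.076, 0.997, 0.0], [0.012, 0.001, -1.0]]
force: [-7.3, 0.8, 4.7]
opening: 0.003
grasp_force: 3.8
```

```bash
python3 - <<'E'
from h import *
track(0);print(blobs(capture('scene'),'scene'),read_state()['force'])
E
```

```text
t 4.7 cc 0.994 supply x,y,yaw in dock [-204.2    2.9    2. ] tcp dock [-300.2   83.1] z 0.0097
L face [-290.1   83.9] finger gap 0.6 dy 0.8
R face [-284.2  -84. ] finger gap 6.5 dy -167.1
[([375.44, 305.19], 32), ([164.63, 316.37], 30)] [-7.28582124  2.23245922  5.74529168]
```

Call:
{"method": "drive_tool", "body": {
  "motion": [
    [[-4,0,-1],[0,0,0]],
    [[-4,0,-1],[0,0,0]],
    [[-4,0,0],[0,0,0]],
    [[-4,0,0],[0,0,0]],
    [[0,0,0],[0,0,0]]
  ]
}}

```text
time_s: 5.25
position: [0.4718, 0.1249, 0.012]
tcp_rot: [[-0.997, -0.076, 0.001], [-0.076, 0.997, 0.0], [-0.001, -0.0, -1.0]]
force: [-1.9, 0.5, -0.8]
opening: 0.004
grasp_force: 1.0
```

```bash
python3 - <<'E'
from h import *
track(0)
E
```

```text
Traceback (most recent call last):
  File "h.py", line 33, in track
    cc,W=cv2.findTransformECC(T,rect(im),W,cv2.MOTION_EUCLIDEAN,(3,100,1e-5),m,3)
         ~~~~~~~~~~~~~~~~~~~~^^^^^^^^^^^^^^^^^^^^^^^^^^^^^^^^^^^^^^^^^^^^^^^^^^^^
cv2.error: OpenCV(4.12.0) /io/opencv/modules/video/src/ecc.cpp:589: error: (-7:Iterations do not converge) The algorithm stopped before its convergence. The correlation is going to be minimized. Images may be uncorrelated or non-overlapped in function 'findTransformECC'
```

```bash
python3 - <<'E'
s=open('h.py').read()
s=s.replace("    cc,W=cv2.find","""    R_=rect(im);b=-1
    for dx in range(-4,37,4):
      for da in range(-12,13,2):
        for dy in (-4,0,4):
          V=(M(p)@M((.4+dx/K,-.15+dy/K,np.radians(da)))@np.linalg.inv(M(S0)))[:2].astype(np.float32)
          w=cv2.warpAffine(R_,V,(400,400),flags=cv2.INTER_LINEAR|cv2.WARP_INVERSE_MAP)
          e=np.corrcoef(w[m>0],T[m>0])[0,1]
          if e>b:b,W=e,V
    cc,W=cv2.find""").replace("T,rect(im),W","T,R_,W")
open('h.py','w').write(s)
E
python3 -c "
from h import *
track(0)"
```

```text
t 5.35 cc 0.994 supply x,y,yaw in dock [-188.4   -2.8   -3.1] tcp dock [-276.9   82.1] z 0.0121
L face [-266.8   85.5] finger gap 0.6 dy 3.4
R face [-275.8  -82.2] finger gap -8.4 dy -164.3
```

Call:
{"method": "drive_tool", "body": {
  "motion": [
    [[22,0,0],[0,0,0]],
    [[0,-41,0],[0,0,0]],
    [[0,-41,0],[0,0,0]],
    [[0,-41,0],[0,0,0]],
    [[0,-41,0],[0,0,0]]
  ]
}}

```text
time_s: 5.85
position: [0.4642, -0.0431, 0.0127]
tcp_rot: [[-0.997, -0.077, 0.006], [-0.077, 0.997, -0.002], [-0.006, -0.003, -1.0]]
force: [0.4, 0.0, 0.2]
opening: 0.005
grasp_force: 0.0
```

Call:
{"method": "drive_tool", "body": {
  "motion": [
    [[-6,0,1],[0,0,0]],
    [[-5,0,0],[0,0,0]],
    [[-5,0,0],[0,0,0]],
    [[-4,0,0],[0,0,0]],
    [[-4,0,0],[0,0,0]]
  ]
}}

```text
time_s: 6.35
position: [0.4818, -0.0366, 0.0109]
tcp_rot: [[-0.997, -0.08, -0.007], [-0.08, 0.997, 0.001], [0.007, 0.001, -1.0]]
force: [-6.8, -4.7, 4.4]
opening: 0.009
grasp_force: 3.4
```

Call:
{"method": "drive_tool", "body": {
  "motion": [
    [[-4,0,0],[0,0,0]],
    [[-4,0,0],[0,0,0]],
    [[-4,0,0],[0,0,0]],
    [[0,0,0],[0,0,0]]
  ]
}}

```text
time_s: 6.75
position: [0.4947, -0.0354, 0.0108]
tcp_rot: [[-0.997, -0.08, -0.005], [-0.08, 0.997, 0.001], [0.005, 0.001, -1.0]]
force: [-4.3, -1.3, 1.0]
opening: 0.006
grasp_force: 2.3
```

```bash
python3 -c "
from h import *
track(0)"
```

```text
Traceback (most recent call last):
  File "h.py", line 41, in track
    cc,W=cv2.findTransformECC(T,R_,W,cv2.MOTION_EUCLIDEAN,(3,100,1e-5),m,3)
         ~~~~~~~~~~~~~~~~~~~~^^^^^^^^^^^^^^^^^^^^^^^^^^^^^^^^^^^^^^^^^^^^^^
cv2.error: OpenCV(4.12.0) /io/opencv/modules/video/src/ecc.cpp:589: error: (-7:Iterations do not converge) The algorithm stopped before its convergence. The correlation is going to be minimized. Images may be uncorrelated or non-overlapped in function 'findTransformECC'
```

```bash
python3 -c "
from h import *
try: track(25)
except Exception as e: print('25 fail')
im=capture('top');cv2.imwrite('pics/t5.png',im[:,:,::-1]);g=rect(im);cv2.imwrite('pics/r5.png',g)
cv2.imwrite('pics/v5.png',np.hstack([cv2.resize(im[100:340,220:460],(400,400))[:,:,::-1],cv2.cvtColor(g,cv2.COLOR_GRAY2BGR)]))
"
```

```text
t 6.85 cc 0.866 supply x,y,yaw in dock [-171.     3.7    3.2] tcp dock [-266.3  -79.4] z 0.0108
L face [-258.6   82.9] finger gap -1.8 dy 162.3
R face [-249.1  -84.9] finger gap 7.7 dy -5.4
```

View pics/v5.png

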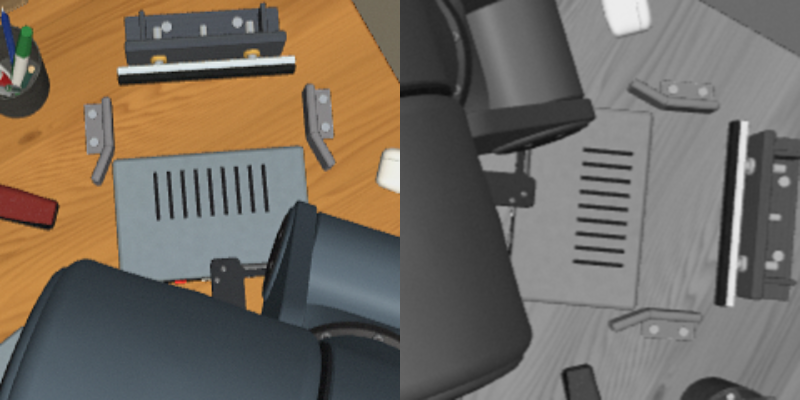

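```bash
python3 - <<'E'
s=open('h.py').read()
s=s.replace("def track(xmin=-35):","def track(side):").replace("""[(xmin,-106,1),(70,-106,1),(70,106,1),(xmin,106,1)]""","""[(70,-106,1),(70,106,1),(-20,106*side,1),(-20,40*side,1),(30,-40*side,1),(30,-106*side,1)][::1] if side<0 else [(70,106,1),(70,-106,1),(30,-106,1),(30,-40,1),(-20,40,1),(-20,106,1)]""")
s=s.replace("np.array([(70,-106,1),(70,106,1),(-20,106*side,1),(-20,40*side,1),(30,-40*side,1),(30,-106*side,1)][::1] if side<0 else","np.array([(70,-106,1),(70,106,1),(30,106,1),(30,40,1),(-20,-40,1),(-20,-106,1)] if side<0 else").replace("fillConvexPoly(m,q.astype(np.int32),255)","fillPoly(m,[q.astype(np.int32)],255)").replace(",m,3)",",m,5)")
s=s.replace("def track(side):","def track(side):  # side: visible side, +1 left (tool on right bumper), -1 right")
open('h.py','w').write(s)
E
python3 -c "
from h import *
track(1)"
```

```text
t 6.95 cc 0.928 supply x,y,yaw in dock [-170.2    4.     1.9] tcp dock [-266.3  -79.5] z 0.0108
L face [-255.9   85.2] finger gap 0.9 dy 164.7
R face [-250.3  -82.7] finger gap 6.5 dy -3.2
```

```bash
python3 - <<'E'
s=open('h.py').read()
s=s.replace("range(-4,37,4)","range(-10,37,3)").replace("range(-12,13,2)","range(-10,11,1)").replace("for dy in (-4,0,4)","for dy in (-8,-4,0,4,8)")
s=s.replace("R_=rect(im);b=-1","R_=rect(im);b=-1;yy,xx=np.nonzero(m);yy,xx=yy[::5],xx[::5];tv=T[yy,xx];P1=np.c_[xx,yy,np.ones(len(xx))].T")
i=s.index("          w=cv2.warpAffine");j=s.index("          if e>b")
s=s[:i]+"          q=np.clip((V@P1).round().astype(int),0,399);e=np.corrcoef(R_[q[1],q[0]],tv)[0,1]\n"+s[j:]
open('h.py','w').write(s)
E
python3 -c "
from h import *
json.dump([.5792,.0527,np.radians(4.67)],open('p.json','w'))
im=track(1)
print(read_state()['force'])"
```

```text
t 7.0 cc 0.927 supply x,y,yaw in dock [-170.2    4.     1.9] tcp dock [-266.4  -79.5] z 0.0108
L face [-255.9   85.2] finger gap 0.9 dy 164.7
R face [-250.3  -82.7] finger gap 6.5 dy -3.2
[-4.66530774  1.37343415  2.11338989]
```

```bash
cat >> h.py <<'E'
def edges(im,p):
    w=np.array([(.4,-.15,.054),(.8,-.15,.054),(.8,.25,.054),(.4,.25,.054)])
    H=cv2.getPerspectiveTransform(proj('top',w).astype(np.float32),np.float32([(0,0),(400,0),(400,400),(0,400)]))
    sat=cv2.cvtColor(cv2.GaussianBlur(cv2.warpPerspective(im,H,(400,400)),(3,3),0),cv2.COLOR_RGB2HSV)[:,:,1].astype(float)
    A=M(p)
    def scan(a,d): # points a (N,2 mm), unit dir d: offset of max saturation rise within +-14 mm
        t=np.arange(-14,14.1,.5);o=[]
        for q in a:
            P=(A@np.c_[q[0]+t*d[0],q[1]+t*d[1],np.ones(len(t))].T)[:2].astype(np.float32)
            v=cv2.remap(sat.astype(np.float32),P[0][None],P[1][None],cv2.INTER_LINEAR)[0]
            k=np.argmax(v[6:]-v[:-6]);o.append([t[k+3],(v[6:]-v[:-6])[k]])
        return np.array(o)
    y=np.arange(-85,86,5.);f=scan(np.c_[65+0*y,y],(1,0));g=f[:,1]>40
    for _ in range(3):
        c=np.polyfit(y[g],f[g,0],1);g=(f[:,1]>40)&(abs(f[:,0]-np.polyval(c,y))<1.5)
    x=np.arange(25,61,5.)
    l=scan(np.c_[x,100+0*x],(0,1));r=scan(np.c_[x,-100+0*x],(0,-1))
    print('far edge off',np.polyval(c,0).round(2),'yaw off',np.degrees(-c[0]).round(2),'n',g.sum(),'L',np.median(l[:,0]),'R',np.median(r[:,0]))
    return np.polyval(c,0),-c[0],(np.median(l[:,0])-np.median(r[:,0]))/2
E
python3 -c "
from h import *
a=cv2.imread('pics/top0.png')[:,:,::-1].copy();edges(a,S0)
im=capture('top')
edges(im,[.5792,.0527,np.radians(4.67)])
edges(im,json.load(open('p.json')))
"
```

```text
far edge off 0.01 yaw off -0.1 n 35 L -0.5 R -1.0
far edge off 0.67 yaw off 0.48 n 35 L 2.25 R -3.5
far edge off -4.56 yaw off -1.14 n 35 L -1.0 R -0.5
```

```bash
cat >> h.py <<'E'
def look(dx=0,dyaw=0):
    p=np.array(json.load(open('p.json')));c,s=np.cos(p[2]),np.sin(p[2])
    p=p+[dx/1000*c,dx/1000*s,np.radians(dyaw)];im=capture('top')
    for _ in range(4):
        e,a,l=edges(im,p);c,s=np.cos(p[2]),np.sin(p[2])
        l-=.25;ex=e/1000;p=p+[ex*c-l*s/1000,ex*s+l*c/1000,0]
        # turn about middle of far edge
        p=np.array([p[0]+.065*(c-np.cos(p[2]+a)),p[1]+.065*(s-np.sin(p[2]+a)),p[2]+a])
    json.dump(p.tolist(),open('p.json','w'))
    c,s=np.cos(D[2]),np.sin(D[2]);R=np.array([[c,s],[-s,c]])
    st=read_state();t=R@(st['position'][:2]-D[:2])*1000;ds=np.r_[R@(p-D)[:2]*1000,np.degrees(p[2]-D[2])];a=p[2]-D[2]
    print('t',round(st['time_s'],2),'supply',ds.round(1),'tcp',t.round(1),'z',st['position'][2].round(4),'F',st['force'].round(1))
    for n,y in(('L',84),('R',-84)):
        f=np.array([ds[0]-83*np.cos(a)-y*np.sin(a),ds[1]-83*np.sin(a)+y*np.cos(a)])
        print(n,'face',f.round(1),'gap',(f[0]-t[0]-9.5).round(1),'dy',(f[1]-t[1]).round(1))
E
python3 -c "
from h import *
look()"
```

```text
far edge off -4.59 yaw off -1.14 n 35 L -0.75 R -0.5
far edge off 0.06 yaw off -0.01 n 35 L -1.0 R -0.5
far edge off -0.07 yaw off 0.04 n 35 L -0.5 R -1.0
far edge off 0.07 yaw off -0.08 n 35 L -0.5 R -1.0
t 7.1 supply [-174.7    4.4    0.7] tcp [-266.3  -79.5] z 0.0108 F [-4.8  1.7  1.8]
L face [-258.8   87.3] gap -1.9 dy 166.8
R face [-256.7  -80.7] gap 0.2 dy -1.2
```

Call:
{"method": "drive_tool", "body": {
  "motion": [
    [[24,0,0],[0,0,0]],
    [[0,42,0],[0,0,0]],
    [[0,42,0],[0,0,0]],
    [[0,42,0],[0,0,0]],
    [[0,41,0],[0,0,0]]
  ]
}}

```text
time_s: 7.6
position: [0.4624, 0.1296, 0.0113]
tcp_rot: [[-0.997, -0.076, 0.005], [-0.076, 0.997, 0.001], [-0.005, 0.0, -1.0]]
force: [1.4, 0.9, -0.7]
opening: 0.004
grasp_force: 0.0
```

Call:
{"method": "drive_tool", "body": {
  "motion": [
    [[-7,0,0],[0,0,0]],
    [[-5,0,0],[0,0,0]],
    [[-5,0,0],[0,0,0]],
    [[-4,0,0],[0,0,0]],
    [[-4,0,0],[0,0,0]]
  ]
}}

```text
time_s: 8.1
position: [0.48, 0.1279, 0.0106]
tcp_rot: [[-0.997, -0.074, -0.012], [-0.074, 0.997, -0.0], [0.012, 0.001, -1.0]]
force: [-10.3, 0.7, 8.2]
opening: 0.004
grasp_force: 5.1
```

Call:
{"method": "drive_tool", "body": {
  "motion": [
    [[-4,0,0],[0,0,0]],
    [[-4,0,0],[0,0,0]],
    [[-4,0,0],[0,0,0]],
    [[-3,0,0],[0,0,0]],
    [[0,0,0],[0,0,0]]
  ]
}}

```text
time_s: 8.6
position: [0.4964, 0.1293, 0.0104]
tcp_rot: [[-0.997, -0.073, -0.009], [-0.073, 0.997, 0.001], [0.009, 0.001, -1.0]]
force: [-6.4, 2.3, 2.1]
opening: 0.004
grasp_force: 2.7
```

```bash
python3 -c "
from h import *
look(14,-4)"
```

```text
far edge off -1.99 yaw off 0.54 n 35 L -5.25 R 3.75
far edge off 0.09 yaw off 0.06 n 35 L 0.0 R -1.0
far edge off -0.03 yaw off -0.05 n 35 L -0.5 R -1.0
far edge off 0.03 yaw off 0.02 n 35 L -0.5 R -1.0
t 8.65 supply [-162.9   -0.5   -2.7] tcp [-252.    84.7] z 0.0104 F [-5.7  2.9  2.2]
L face [-241.8   87.4] gap 0.7 dy 2.6
R face [-249.8  -80.4] gap -7.3 dy -165.2
```

Call:
{"method": "drive_tool", "body": {
  "motion": [
    [[25,0,0],[0,0,0]],
    [[0,-42,0],[0,0,0]],
    [[0,-42,0],[0,0,0]],
    [[0,-42,0],[0,0,0]],
    [[0,-41,0],[0,0,0]]
  ]
}}

```text
time_s: 9.15
position: [0.489, -0.0415, 0.0111]
tcp_rot: [[-0.997, -0.074, 0.002], [-0.074, 0.997, -0.001], [-0.002, -0.001, -1.0]]
force: [0.9, -0.0, 0.6]
opening: 0.005
grasp_force: 0.0
```

Call:
{"method": "drive_tool", "body": {
  "motion": [
    [[-6,0,0],[0,0,0]],
    [[-5,0,0],[0,0,0]],
    [[-5,0,0],[0,0,0]],
    [[-4,0,0],[0,0,0]],
    [[-4,0,0],[0,0,0]]
  ]
}}

```text
time_s: 9.65
position: [0.5084, -0.0348, 0.0106]
tcp_rot: [[-0.997, -0.079, -0.008], [-0.079, 0.997, 0.001], [0.008, 0.001, -1.0]]
force: [-5.9, -4.1, 2.6]
opening: 0.01
grasp_force: 3.2
```

Call:
{"method": "drive_tool", "body": {
  "motion": [
    [[-4,0,0],[0,0,0]],
    [[-4,0,0],[0,0,0]],
    [[-4,0,0],[0,0,0]],
    [[-3,0,0],[0,0,0]],
    [[0,0,0],[0,0,0]]
  ]
}}

```text
time_s: 10.15
position: [0.5124, -0.0337, 0.0104]
tcp_rot: [[-0.996, -0.083, -0.03], [-0.084, 0.997, 0.001], [0.029, 0.004, -1.0]]
force: [-23.0, -14.0, 15.8]
opening: 0.003
grasp_force: 11.9
```

```bash
python3 -c "
from h import *
look(13,4)"
```

```text
far edge off -4.79 yaw off -1.76 n 35 L 3.75 R -4.75
far edge off 0.16 yaw off 0.01 n 35 L 2.5 R 0.0
far edge off -0.06 yaw off 0.02 n 35 L 1.5 R 1.0
far edge off 0.04 yaw off -0.0 n 35 L 1.5 R 1.0
t 10.2 supply [-154.7    5.8   -0.5] tcp [-248.5  -79.1] z 0.0104 F [-22.5 -14.2  16.2]
L face [-237.    90.4] gap 2.1 dy 169.5
R face [-238.3  -77.6] gap 0.7 dy 1.5
```

Call:
{"method": "drive_tool", "body": {
  "motion": [
    [[20,0,0],[0,0,0]],
    [[20,0,0],[0,0,0]],
    [[0,45,0],[0,0,0]],
    [[0,45,0],[0,0,0]],
    [[0,45,0],[0,0,0]]
  ]
}}

```text
time_s: 10.7
position: [0.4765, 0.0988, 0.0111]
tcp_rot: [[-0.997, -0.076, 0.0], [-0.076, 0.997, 0.0], [-0.0, 0.0, -1.0]]
force: [0.5, 0.2, -0.0]
opening: 0.009
grasp_force: 0.0
```

Call:
{"method": "drive_tool", "body": {
  "motion": [
    [[0,34,0],[0,0,0]],
    [[0,0,0],[0,0,0]]
  ]
}}

```text
time_s: 10.9
position: [0.4728, 0.1353, 0.0111]
tcp_rot: [[-0.996, -0.084, -0.0], [-0.084, 0.996, 0.001], [0.0, 0.001, -1.0]]
force: [-0.6, -0.6, -0.3]
opening: 0.003
grasp_force: 0.0
```

```bash
python3 -c "
from h import *
look()"
```

```text
far edge off 0.13 yaw off 0.09 n 35 L 4.75 R 1.0
far edge off 0.03 yaw off -0.06 n 35 L 10.0 R 2.5
far edge off -0.04 yaw off 0.11 n 35 L 6.25 R 6.0
far edge off -0.04 yaw off -0.05 n 35 L 6.75 R 6.0
t 10.95 supply [-154.6   10.8   -0.4] tcp [-274.7   90.6] z 0.0111 F [ 1.  -0.6 -0.1]
L face [-237.    95.3] gap 28.2 dy 4.7
R face [-238.1  -72.7] gap 27.1 dy -163.3
```

```bash
python3 - <<'E'
s=open('h.py').read()
i=s.index("    l=scan(np.c_[x,100");j=s.index("    print('far edge off'")
s=s[:i]+"""    def prof(g,A):
        X,Y=np.meshgrid(np.arange(12,46,2.),np.arange(-80,80.1,.5));P=A@np.c_[X.ravel(),Y.ravel(),np.ones(X.size)].T
        return cv2.remap(g,P[0].reshape(X.shape).astype(np.float32),P[1].reshape(X.shape).astype(np.float32),cv2.INTER_LINEAR).mean(1)
    T=prof(rect(cv2.imread('pics/top0.png')[:,:,::-1].copy()).astype(np.float32),M(S0))[40:-40];N=prof(rect(im).astype(np.float32),A)
    cs=[np.corrcoef(N[k:k+len(T)],T)[0,1] for k in range(81)];l=(np.argmax(cs)-40)/2
"""+"    print('far',np.polyval(c,0).round(2),'yaw',np.degrees(-c[0]).round(2),'n',g.sum(),'y',l,round(max(cs),3))\n    return np.polyval(c,0),-c[0],l\n"+s[s.index("def look"):]
s=s.replace("l-=.25;","")
open('h.py','w').write(s)
E
python3 -c "
from h import *
edges(cv2.imread('pics/top0.png')[:,:,::-1].copy(),S0)
look()"
```

```text
far 0.01 yaw -0.1 n 35 y 0.0 1.0
far 0.0 yaw -0.01 n 35 y -7.0 1.0
far 0.03 yaw -0.08 n 35 y 0.0 1.0
far 0.03 yaw 0.01 n 35 y 0.0 1.0
far -0.04 yaw 0.03 n 35 y 0.0 1.0
t 11.0 supply [-154.6    3.8   -0.4] tcp [-274.3   89.2] z 0.0111 F [0.4 0.2 0.1]
L face [-237.    88.4] gap 27.8 dy -0.8
R face [-238.2  -79.6] gap 26.7 dy -168.8
```

Call:
{"method": "drive_tool", "body": {
  "motion": [
    [[-18,-1,0],[0,0,0]],
    [[-5,0,0],[0,0,0]],
    [[-5,0,0],[0,0,0]],
    [[-4,0,0],[0,0,0]],
    [[-4,0,0],[0,0,0]]
  ]
}}

```text
time_s: 11.5
position: [0.5028, 0.1312, 0.0104]
tcp_rot: [[-0.997, -0.075, -0.015], [-0.075, 0.997, -0.001], [0.015, 0.001, -1.0]]
force: [-10.4, -0.2, 8.7]
opening: 0.004
grasp_force: 5.4
```

Call:
{"method": "drive_tool", "body": {
  "motion": [
    [[-4,0,0],[0,0,0]],
    [[-4,0,0],[0,0,0]],
    [[-3,0,0],[0,0,0]],
    [[-3,0,0],[0,0,0]],
    [[0,0,0],[0,0,0]]
  ]
}}

```text
time_s: 12.0
position: [0.5176, 0.1333, 0.0104]
tcp_rot: [[-0.997, -0.075, -0.013], [-0.075, 0.997, 0.001], [0.013, 0.002, -1.0]]
force: [-6.5, 3.2, 4.4]
opening: 0.005
grasp_force: 4.0
```

```bash
python3 -c "
from h import *
look(10,-3)"
```

```text
far 1.29 yaw -0.72 n 35 y -4.0 0.996
far -0.11 yaw 0.01 n 35 y -0.5 0.996
far 0.03 yaw -0.03 n 35 y 0.0 0.996
far -0.03 yaw 0.0 n 35 y 0.0 0.996
t 12.05 supply [-143.6    0.    -4.1] tcp [-230.6   87.1] z 0.0104 F [-7.6  3.1  5.4]
L face [-220.4   89.8] gap 0.7 dy 2.7
R face [-232.5  -77.8] gap -11.4 dy -164.8
```

Call:
{"method": "drive_tool", "body": {
  "motion": [
    [[28,0,0],[0,0,0]],
    [[0,-42,0],[0,0,0]],
    [[0,-42,0],[0,0,0]],
    [[0,-42,0],[0,0,0]],
    [[0,-41,0],[0,0,0]]
  ]
}}

```text
time_s: 12.55
position: [0.5088, -0.0376, 0.011]
tcp_rot: [[-0.997, -0.076, 0.0], [-0.076, 0.997, -0.0], [-0.0, -0.0, -1.0]]
force: [1.2, 0.6, 0.2]
opening: 0.005
grasp_force: 0.0
```

Call:
{"method": "drive_tool", "body": {
  "motion": [
    [[-6,0,0],[0,0,0]],
    [[-5,0,0],[0,0,0]],
    [[-5,-1,0],[0,0,0]],
    [[-4,-1,0],[0,0,0]],
    [[-4,-1,0],[0,0,0]]
  ]
}}

```text
time_s: 13.05
position: [0.5282, -0.0348, 0.0106]
tcp_rot: [[-0.997, -0.079, -0.01], [-0.079, 0.997, 0.001], [0.01, 0.002, -1.0]]
force: [-7.7, -2.8, 3.2]
opening: 0.004
grasp_force: 3.8
```

Call:
{"method": "drive_tool", "body": {
  "motion": [
    [[-4,-1,0],[0,0,0]],
    [[-4,-1,0],[0,0,0]],
    [[-3,-1,0],[0,0,0]],
    [[0,0,0],[0,0,0]]
  ]
}}

```text
time_s: 13.45
position: [0.5348, -0.0363, 0.0105]
tcp_rot: [[-0.997, -0.081, -0.019], [-0.081, 0.997, 0.002], [0.019, 0.004, -1.0]]
force: [-14.8, -5.1, 10.8]
opening: 0.006
grasp_force: 7.2
```

```bash
python3 -c "
from h import *
look(10,4)"
```

```text
far 0.49 yaw -0.23 n 35 y 4.0 0.991
far -0.04 yaw 0.08 n 35 y 0.0 0.998
far 0.03 yaw -0.04 n 35 y 0.0 0.996
far -0.03 yaw 0.04 n 35 y 0.0 0.998
t 13.5 supply [-133.2    3.5   -0.3] tcp [-226.5  -83.3] z 0.0105 F [-13.3  -6.4   9.9]
L face [-215.8   87.9] gap 1.2 dy 171.2
R face [-216.6  -80.1] gap 0.3 dy 3.2
```

Call:
{"method": "drive_tool", "body": {
  "motion": [
    [[15,0,0],[0,0,0]],
    [[15,0,0],[0,0,0]],
    [[0,43,0],[0,0,0]],
    [[0,43,0],[0,0,0]],
    [[0,43,0],[0,0,0]]
  ]
}}

```text
time_s: 14.0
position: [0.5039, 0.0901, 0.011]
tcp_rot: [[-0.997, -0.077, -0.0], [-0.077, 0.997, 0.0], [0.0, 0.0, -1.0]]
force: [0.7, -0.3, 0.3]
opening: 0.004
grasp_force: 0.0
```

Call:
{"method": "drive_tool", "body": {
  "motion": [
    [[0,44,0],[0,0,0]],
    [[-8,0,0],[0,0,0]],
    [[-5,0,0],[0,0,0]],
    [[-5,0,0],[0,0,0]],
    [[-4,0,0],[0,0,0]]
  ]
}}

```text
time_s: 14.5
position: [0.5234, 0.1323, 0.011]
tcp_rot: [[-0.997, -0.075, -0.001], [-0.075, 0.997, 0.0], [0.001, 0.0, -1.0]]
force: [-5.0, 0.2, 3.0]
opening: 0.007
grasp_force: 2.1
```

Call:
{"method": "drive_tool", "body": {
  "motion": [
    [[-4,0,0],[0,0,0]],
    [[-4,0,0],[0,0,0]],
    [[-4,0,0],[0,0,0]],
    [[-4,0,0],[0,0,0]],
    [[0,0,0],[0,0,0]]
  ]
}}

```text
time_s: 15.0
position: [0.5342, 0.1337, 0.0104]
tcp_rot: [[-0.997, -0.074, -0.011], [-0.074, 0.997, 0.001], [0.01, 0.002, -1.0]]
force: [-6.6, 2.9, 4.0]
opening: 0.009
grasp_force: 3.5
```

```bash
python3 -c "
from h import *
look(10,-4)"
```

```text
far -1.86 yaw 1.46 n 35 y -2.0 0.998
far 0.03 yaw 0.06 n 35 y 1.0 0.995
far -0.06 yaw -0.08 n 35 y 0.0 0.997
far 0.04 yaw 0.04 n 35 y 0.0 0.994
t 15.05 supply [-125.2    0.9   -2.8] tcp [-214.    86.1] z 0.0104 F [-6.5  2.7  4.7]
L face [-204.    88.9] gap 0.5 dy 2.7
R face [-212.3  -78.9] gap -7.7 dy -165.1
```

Call:
{"method": "drive_tool", "body": {
  "motion": [
    [[26,0,0],[0,0,0]],
    [[0,-42,0],[0,0,0]],
    [[0,-42,0],[0,0,0]],
    [[0,-42,0],[0,0,0]],
    [[0,-41,0],[0,0,0]]
  ]
}}

```text
time_s: 15.55
position: [0.5264, -0.0373, 0.0111]
tcp_rot: [[-0.997, -0.074, 0.001], [-0.074, 0.997, -0.0], [-0.001, -0.0, -1.0]]
force: [1.4, -0.3, -0.2]
opening: -0.0
grasp_force: 0.0
```

Call:
{"method": "drive_tool", "body": {
  "motion": [
    [[-8,0,0],[0,0,0]],
    [[-5,0,0],[0,0,0]],
    [[-4,-1,0],[0,0,0]],
    [[-4,-1,0],[0,0,0]],
    [[-4,-1,0],[0,0,0]]
  ]
}}

```text
time_s: 16.05
position: [0.5463, -0.0338, 0.0105]
tcp_rot: [[-0.997, -0.079, -0.01], [-0.079, 0.997, 0.001], [0.01, 0.002, -1.0]]
force: [-7.6, -4.2, 4.9]
opening: 0.007
grasp_force: 3.7
```

Call:
{"method": "drive_tool", "body": {
  "motion": [
    [[-3,-1,0],[0,0,0]],
    [[-3,-1,0],[0,0,0]],
    [[0,0,0],[0,0,0]]
  ]
}}

```text
time_s: 16.35
position: [0.5515, -0.0349, 0.0105]
tcp_rot: [[-0.997, -0.08, -0.012], [-0.08, 0.997, 0.001], [0.012, 0.002, -1.0]]
force: [-7.7, -3.5, 7.0]
opening: 0.01
grasp_force: 4.3
```

```bash
python3 -c "
from h import *
look(8,3)"
```

```text
far -0.21 yaw -0.0 n 35 y 3.0 0.99
far 0.04 yaw 0.1 n 35 y -0.5 0.99
far 0.0 yaw -0.01 n 35 y 0.5 0.994
far 0.06 yaw -0.01 n 35 y 0.0 0.994
t 16.4 supply [-117.4    3.4    0.3] tcp [-209.7  -83.3] z 0.0105 F [-8.4 -3.1  5.6]
L face [-200.8   87. ] gap -0.5 dy 170.3
R face [-200.  -81.] gap 0.2 dy 2.3
```

Call:
{"method": "drive_tool", "body": {
  "motion": [
    [[13,0,0],[0,0,0]],
    [[13,0,0],[0,0,0]],
    [[0,43,0],[0,0,0]],
    [[0,43,0],[0,0,0]],
    [[0,43,0],[0,0,0]]
  ]
}}

```text
time_s: 16.9
position: [0.521, 0.0923, 0.011]
tcp_rot: [[-0.997, -0.077, -0.0], [-0.077, 0.997, 0.0], [0.0, 0.0, -1.0]]
force: [-0.1, -0.3, -0.5]
opening: 0.004
grasp_force: 0.0
```

Call:
{"method": "drive_tool", "body": {
  "motion": [
    [[0,43,0],[0,0,0]],
    [[-8,0,0],[0,0,0]],
    [[-5,0,0],[0,0,0]],
    [[-4,0,0],[0,0,0]],
    [[-4,0,0],[0,0,0]]
  ]
}}

```text
time_s: 17.4
position: [0.5383, 0.1335, 0.0109]
tcp_rot: [[-0.997, -0.075, -0.003], [-0.075, 0.997, 0.0], [0.003, 0.0, -1.0]]
force: [-5.8, 0.0, 4.0]
opening: 0.007
grasp_force: 2.7
```

Call:
{"method": "drive_tool", "body": {
  "motion": [
    [[-4,0,0],[0,0,0]],
    [[-4,0,0],[0,0,0]],
    [[-4,0,0],[0,0,0]],
    [[0,0,0],[0,0,0]]
  ]
}}

```text
time_s: 17.8
position: [0.5467, 0.1344, 0.0104]
tcp_rot: [[-0.997, -0.073, -0.01], [-0.073, 0.997, 0.001], [0.01, 0.001, -1.0]]
force: [-6.5, 2.9, 3.0]
opening: 0.007
grasp_force: 3.1
```

```bash
python3 -c "
from h import *
look(6,-3)"
```

```text
far 0.11 yaw 1.02 n 35 y -2.0 0.999
far 0.06 yaw 0.06 n 35 y 0.5 0.995
far -0.03 yaw 0.04 n 35 y 0.0 0.993
far 0.04 yaw -0.04 n 35 y 0.0 0.992
t 17.85 supply [-111.3    0.7   -1.7] tcp [-201.6   86. ] z 0.0103 F [-5.1  2.5  2.7]
L face [-191.9   87.1] gap 0.2 dy 1.1
R face [-196.7  -80.8] gap -4.7 dy -166.8
```

Still free of the bar, with an ordinary sliding force. Right again.

Call:
{"method": "drive_tool", "body": {
  "motion": [
    [[24,0,0],[0,0,0]],
    [[0,-42,0],[0,0,0]],
    [[0,-42,0],[0,0,0]],
    [[0,-42,0],[0,0,0]],
    [[0,-41,0],[0,0,0]]
  ]
}}

```text
time_s: 18.35
position: [0.5402, -0.0363, 0.0111]
tcp_rot: [[-0.997, -0.074, 0.001], [-0.074, 0.997, -0.0], [-0.001, -0.0, -1.0]]
force: [0.9, -0.6, -1.4]
opening: 0.006
grasp_force: 0.0
```

Call:
{"method": "drive_tool", "body": {
  "motion": [
    [[-8,0,0],[0,0,0]],
    [[-5,0,0],[0,0,0]],
    [[-4,-1,0],[0,0,0]],
    [[-4,-1,0],[0,0,0]],
    [[-3,-1,0],[0,0,0]]
  ]
}}

```text
time_s: 18.85
position: [0.5592, -0.0328, 0.0106]
tcp_rot: [[-0.997, -0.079, -0.011], [-0.079, 0.997, 0.001], [0.01, 0.002, -1.0]]
force: [-8.0, -3.0, 5.2]
opening: 0.007
grasp_force: 4.0
```

Call:
{"method": "drive_tool", "body": {
  "motion": [
    [[-3,-1,0],[0,0,0]],
    [[-3,-1,0],[0,0,0]],
    [[0,0,0],[0,0,0]]
  ]
}}

```text
time_s: 19.15
position: [0.565, -0.0339, 0.0105]
tcp_rot: [[-0.997, -0.08, -0.011], [-0.08, 0.997, 0.001], [0.011, 0.002, -1.0]]
force: [-7.3, -3.1, 4.8]
opening: 0.007
grasp_force: 3.8
```

```bash
python3 -c "
from h import *
look(6,2)"
```

```text
far 0.4 yaw 0.55 n 35 y 2.5 0.99
far -0.06 yaw -0.02 n 35 y 0.0 0.998
far 0.01 yaw 0.0 n 35 y 0.0 0.998
far -0.0 yaw -0.02 n 35 y 0.0 0.998
t 19.2 supply [-105.     2.5    0.9] tcp [-196.2  -83.3] z 0.0104 F [-7.5 -3.4  4.1]
L face [-189.2   85.2] gap -2.5 dy 168.6
R face [-186.7  -82.8] gap -0.0 dy 0.6
```

Call:
{"method": "drive_tool", "body": {
  "motion": [
    [[12,0,0],[0,0,0]],
    [[12,0,0],[0,0,0]],
    [[0,43,0],[0,0,0]],
    [[0,43,0],[0,0,0]],
    [[0,43,0],[0,0,0]]
  ]
}}

```text
time_s: 19.7
position: [0.5358, 0.0934, 0.011]
tcp_rot: [[-0.997, -0.077, -0.0], [-0.077, 0.997, 0.0], [0.0, 0.0, -1.0]]
force: [-0.5, 0.6, 0.3]
opening: 0.003
grasp_force: 0.0
```

Call:
{"method": "drive_tool", "body": {
  "motion": [
    [[0,41,0],[0,0,0]],
    [[-8,0,0],[0,0,0]],
    [[-5,0,0],[0,0,0]],
    [[-4,0,0],[0,0,0]],
    [[-4,0,0],[0,0,0]]
  ]
}}

```text
time_s: 20.2
position: [0.5497, 0.133, 0.0105]
tcp_rot: [[-0.997, -0.075, -0.011], [-0.075, 0.997, 0.0], [0.011, 0.001, -1.0]]
force: [-10.5, 1.3, 7.4]
opening: 0.008
grasp_force: 5.1
```

Call:
{"method": "drive_tool", "body": {
  "motion": [
    [[-4,0,0],[0,0,0]],
    [[-4,0,0],[0,0,0]],
    [[-3,0,0],[0,0,0]],
    [[0,0,0],[0,0,0]]
  ]
}}

```text
time_s: 20.6
position: [0.5614, 0.1334, 0.0102]
tcp_rot: [[-0.997, -0.073, -0.009], [-0.073, 0.997, 0.001], [0.009, 0.001, -1.0]]
force: [-4.8, 2.7, 1.9]
opening: -0.0
grasp_force: 2.4
```

```bash
python3 -c "
from h import *
look(6,-2)"
```

```text
far 5.83 yaw -2.86 n 3 y -4.0 0.981
far 7.31 yaw -5.45 n 8 y -2.0 0.996
far 0.17 yaw -0.11 n 8 y -3.5 0.964
far 0.46 yaw -0.44 n 5 y 0.0 0.96
t 20.65 supply [-85.    2.4 -10. ] tcp [-186.9   83.7] z 0.0102 F [-4.3  3.   1.3]
L face [-152.2   99.5] gap 25.2 dy 15.8
R face [-181.4  -65.9] gap -4.0 dy -149.7
```

```bash
cat >> h.py <<'E'
def slots(g):  # g: guess x mm,y mm,yaw deg in dock frame
    c,s=np.cos(D[2]),np.sin(D[2]);R=np.array([[c,s],[-s,c]])
    p=np.r_[D[:2]+R.T@np.array(g[:2])/1000,D[2]+np.radians(g[2])]
    T=rect(cv2.imread('pics/top0.png')[:,:,::-1].copy());m=np.zeros((400,400),np.uint8)
    q=(M(S0)@np.array([(2,-75,1),(60,-75,1),(60,75,1),(2,75,1)]).T)[:2].T
    cv2.fillPoly(m,[q.astype(np.int32)],255)
    im=rect(capture('top'));W=(M(p)@np.linalg.inv(M(S0)))[:2].astype(np.float32)
    cc,W=cv2.findTransformECC(T,im,W,cv2.MOTION_EUCLIDEAN,(3,200,1e-6),m,5)
    A=np.vstack([W,[0,0,1]])@M(S0);p=np.array([A[0,2]/K+.4,A[1,2]/K-.15,np.arctan2(A[1,0],A[0,0])])
    st=read_state();t=R@(st['position'][:2]-D[:2])*1000;a=p[2]-D[2];ds=np.r_[R@(p-D)[:2]*1000,np.degrees(a)]
    print('t',round(st['time_s'],2),'cc',round(cc,3),'supply',ds.round(1),'tcp',t.round(1),'F',st['force'].round(1))
    for n,y in(('L',84),('R',-84)):
        f=np.array([ds[0]-83*np.cos(a)-y*np.sin(a),ds[1]-83*np.sin(a)+y*np.cos(a)])
        print(n,'face',f.round(1),'gap',(f[0]-t[0]-9.5).round(1),'dy',(f[1]-t[1]).round(1))
E
python3 -c "
from h import *
slots((-97,1,-2))"
```

```text
Traceback (most recent call last):
  File "h.py", line 97, in slots
    cc,W=cv2.findTransformECC(T,im,W,cv2.MOTION_EUCLIDEAN,(3,200,1e-6),m,5)
         ~~~~~~~~~~~~~~~~~~~~^^^^^^^^^^^^^^^^^^^^^^^^^^^^^^^^^^^^^^^^^^^^^^
cv2.error: OpenCV(4.12.0) /io/opencv/modules/video/src/ecc.cpp:589: error: (-7:Iterations do not converge) The algorithm stopped before its convergence. The correlation is going to be minimized. Images may be uncorrelated or non-overlapped in function 'findTransformECC'
```

```bash
python3 - <<'E'
s=open('h.py').read()
s=s.replace("im=rect(capture('top'));W=(M(p)","""im=rect(capture('top'));yy,xx=np.nonzero(m);tv=T[yy,xx];P1=np.c_[xx,yy,np.ones(len(xx))].T
    def sc(d):
        q=(M(p+[d[0]/1000,d[1]/1000,np.radians(d[2])])@np.linalg.inv(M(S0))@P1)[:2].astype(np.float32)
        return -np.corrcoef(cv2.remap(im,q[0][:,None],q[1][:,None],cv2.INTER_LINEAR)[:,0],tv)[0,1]
    from scipy.optimize import brute
    d=brute(sc,(slice(-9,10,3),slice(-6,7,1.5),slice(-5,6,1)),finish=None);p=p+[d[0]/1000,d[1]/1000,np.radians(d[2])];print('guess',d,sc((0,0,0)))
    W=(M(p)""")
open('h.py','w').write(s)
E
python3 -c "
from h import *
slots((-97,1,-2))"
```

```text
guess [ 3.  -1.5 -1. ] -0.8465964159848852Traceback (most recent call last):
  File "<string>", line 3, in <module>
    slots((-97,1,-2))
    ~~~~~^^^^^^^^^^^^
  File "h.py", line 103, in slots
    cc,W=cv2.findTransformECC(T,im,W,cv2.MOTION_EUCLIDEAN,(3,200,1e-6),m,5)
         ~~~~~~~~~~~~~~~~~~~~^^^^^^^^^^^^^^^^^^^^^^^^^^^^^^^^^^^^^^^^^^^^^^
cv2.error: OpenCV(4.12.0) /io/opencv/modules/video/src/ecc.cpp:589: error: (-7:Iterations do not converge) The algorithm stopped before its convergence. The correlation is going to be minimized. Images may be uncorrelated or non-overlapped in function 'findTransformECC'
```

```bash
python3 - <<'E'
s=open('h.py').read()
i=s.index(";p=p+[d[0]/1000,d[1]/1000,np.radians(d[2])];print('guess'")
j=s.index("    st=read_state();t=R@(st['position'][:2]-D[:2])*1000;a=p[2]")
s=s[:i]+"\n    from scipy.optimize import fmin\n    d=fmin(sc,d,initial_simplex=np.array([d,d+[2,0,0],d+[0,1,0],d+[0,0,1]]),disp=0);cc=-sc(d);p=p+[d[0]/1000,d[1]/1000,np.radians(d[2])]\n"+s[j:]
open('h.py','w').write(s)
E
python3 -c "
from h import *
slots((-97,1,-2))"
```

```text
t 20.8 cc 0.851 supply [-94.5  -1.   -2.3] tcp [-186.9   83.7] F [-4.4  2.9  1.7]
L face [-174.    86.2] gap 3.4 dy 2.5
R face [-180.8  -81.6] gap -3.4 dy -165.4
```

```bash
sed -i 's/(2,-75,1),(60,-75,1),(60,75,1),(2,75,1)/(22,-95,1),(61,-95,1),(61,95,1),(22,95,1)/' h.py
python3 -c "
from h import *
slots((-97,1,-2))
cv2.imwrite('pics/v6.png',cv2.resize(capture('top')[90:290,240:460],(660,600),interpolation=cv2.INTER_CUBIC)[:,:,::-1])"
```

```text
t 20.85 cc 0.994 supply [-95.9  -1.4  -1.4] tcp [-186.9   83.7] F [-5.1  2.6  0.8]
L face [-176.8   84.5] gap 0.6 dy 0.8
R face [-180.9  -83.4] gap -3.5 dy -167.1
```

View pics/v6.png

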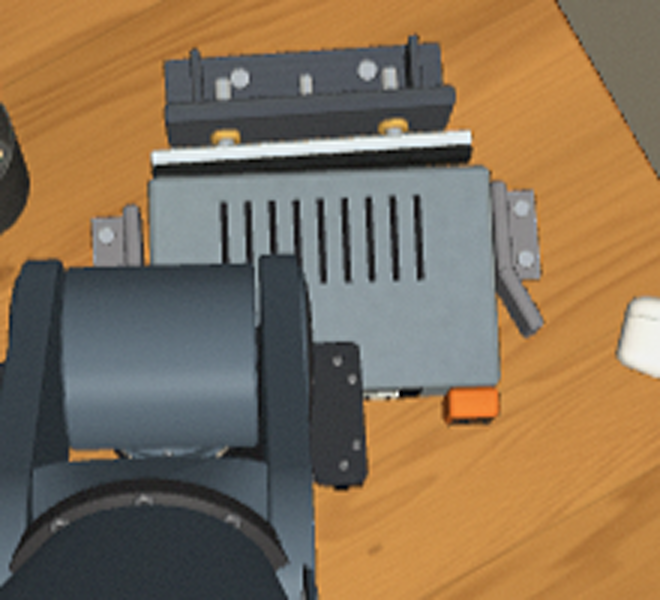

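The supply is at x = -95.9 mm with yaw -1.4°, its far edge close to the bar, left side leading. Next is a gentle push on the right.

Call:
{"method": "drive_tool", "body": {
  "motion": [
    [[22,0,0],[0,0,0]],
    [[0,-42,0],[0,0,0]],
    [[0,-42,0],[0,0,0]],
    [[0,-42,0],[0,0,0]],
    [[0,-41,0],[0,0,0]]
  ]
}}

```text
time_s: 21.4
position: [0.5564, -0.0373, 0.0111]
tcp_rot: [[-0.997, -0.074, 0.001], [-0.074, 0.997, -0.0], [-0.001, -0.0, -1.0]]
force: [0.2, -0.4, -0.6]
opening: 0.006
grasp_force: 0.0
```

Call:
{"method": "drive_tool", "body": {
  "motion": [
    [[-8,0,0],[0,0,0]],
    [[-5,0,0],[0,0,0]],
    [[-4,-1,0],[0,0,0]],
    [[-3,-1,0],[0,0,0]],
    [[-3,-1,0],[0,0,0]]
  ]
}}

```text
time_s: 21.9
position: [0.574, -0.0338, 0.0105]
tcp_rot: [[-0.997, -0.079, -0.011], [-0.079, 0.997, 0.001], [0.011, 0.002, -1.0]]
force: [-8.3, -3.2, 6.1]
opening: 0.003
grasp_force: 4.2
```

Call:
{"method": "drive_tool", "body": {
  "motion": [
    [[-2,0,0],[0,0,0]],
    [[0,0,0],[0,0,0]]
  ]
}}

```text
time_s: 22.1
position: [0.5774, -0.0337, 0.0105]
tcp_rot: [[-0.997, -0.079, -0.008], [-0.079, 0.997, 0.0], [0.008, 0.001, -1.0]]
force: [-6.4, -3.9, 3.3]
opening: 0.005
grasp_force: 2.8
```

```bash
python3 -c "
from h import *
slots((-92,1,0))"
```

```text
t 22.15 cc 0.859 supply [-90.7  -0.1   1.4] tcp [-183.7  -84. ] F [-6.1 -3.7  2.2]
L face [-175.7   81.8] gap -1.5 dy 165.8
R face [-171.5  -86.2] gap 2.7 dy -2.1
```

```bash
sed -i 's/def slots(g):/def slots(g,y0=-95,y1=95,x0=22):/; s/(22,-95,1),(61,-95,1),(61,95,1),(22,95,1)/(x0,y0,1),(61,y0,1),(61,y1,1),(x0,y1,1)/' h.py
python3 -c "
from h import *
slots((-92,1,0),-20,95)
slots((-92,1,0),-95,95,36)"
```

```text
t 22.2 cc 0.995 supply [-90.9   0.6   0.3] tcp [-183.8  -84. ] F [-5.4 -3.6  2.9]
L face [-174.3   84.2] gap -0.1 dy 168.2
R face [-173.6  -83.8] gap 0.7 dy 0.2
t 22.25 cc 0.965 supply [-90.9  -0.1   1.2] tcp [-183.8  -84. ] F [-5.2 -3.4  2.6]
L face [-175.7   82.1] gap -1.4 dy 166.1
R face [-172.1  -85.9] gap 2.2 dy -1.9
```

Call:
{"method": "drive_tool", "body": {
  "motion": [
    [[12,0,0],[0,0,0]],
    [[10,0,0],[0,0,0]],
    [[0,43,0],[0,0,0]],
    [[0,43,0],[0,0,0]],
    [[0,43,0],[0,0,0]]
  ]
}}

```text
time_s: 22.75
position: [0.5488, 0.0937, 0.011]
tcp_rot: [[-0.997, -0.076, -0.0], [-0.076, 0.997, 0.0], [0.0, 0.0, -1.0]]
force: [1.0, 0.7, 0.2]
opening: 0.005
grasp_force: 0.0
```

Call:
{"method": "drive_tool", "body": {
  "motion": [
    [[0,40,0],[0,0,0]],
    [[-8,0,0],[0,0,0]],
    [[-5,0,0],[0,0,0]],
    [[-4,0,0],[0,0,0]],
    [[-4,0,0],[0,0,0]]
  ]
}}

```text
time_s: 23.25
position: [0.5644, 0.1324, 0.0107]
tcp_rot: [[-0.997, -0.075, -0.008], [-0.075, 0.997, 0.0], [0.007, 0.001, -1.0]]
force: [-8.0, 0.6, 6.0]
opening: 0.007
grasp_force: 4.3
```

Call:
{"method": "drive_tool", "body": {
  "motion": [
    [[-3,0,0],[0,0,0]],
    [[-3,0,0],[0,0,0]],
    [[0,0,0],[0,0,0]]
  ]
}}

```text
time_s: 23.55
position: [0.566, 0.1328, 0.0103]
tcp_rot: [[-0.997, -0.074, -0.016], [-0.074, 0.997, 0.0], [0.016, 0.001, -1.0]]
force: [-10.9, 1.3, 8.3]
opening: 0.003
grasp_force: 5.1
```

```bash
python3 -c "
from h import *
slots((-88,1,-1),-95,20)"
```

```text
t 23.6 cc 0.994 supply [-89.5   0.2  -0.1] tcp [-182.4   82.8] F [-9.5  2.1  7. ]
L face [-172.3   84.4] gap 0.5 dy 1.5
R face [-172.7  -83.6] gap 0.1 dy -166.5
```

Call:
{"method": "drive_tool", "body": {
  "motion": [
    [[-2,0,0],[0,0,0]],
    [[-2,0,0],[0,0,0]],
    [[0,0,0],[0,0,0]]
  ]
}}

```text
time_s: 23.9
position: [0.5658, 0.1328, 0.0103]
tcp_rot: [[-0.997, -0.074, -0.024], [-0.074, 0.997, -0.0], [0.024, 0.001, -1.0]]
force: [-16.8, -0.9, 13.2]
opening: 0.005
grasp_force: 8.1
```

```bash
python3 -c "
from h import *
slots((-88,1,-1),-95,20)"
```

```text
t 23.95 cc 0.986 supply [-89.    0.4  -0.6] tcp [-182.5   82.8] F [-16.    0.   12.4]
L face [-171.2   85.3] gap 1.9 dy 2.5
R face [-172.9  -82.7] gap 0.1 dy -165.5
```

Call:
{"method": "drive_tool", "body": {
  "motion": [
    [[0,0,-2],[0,0,0]],
    [[0,0,-2],[0,0,0]],
    [[0,0,0],[0,0,0]]
  ]
}}

```text
time_s: 24.25
position: [0.5684, 0.1328, 0.0127]
tcp_rot: [[-0.997, -0.074, -0.019], [-0.074, 0.997, -0.0], [0.019, 0.001, -1.0]]
force: [-9.5, 2.3, -2.8]
opening: 0.007
grasp_force: 4.6
```

```bash
python3 -c "
from h import *
slots((-88,1,-1),-95,20)"
```

```text
t 24.3 cc 0.988 supply [-86.5   0.2  -0.4] tcp [-180.1   82.6] F [-9.3  2.  -3.5]
L face [-168.9   84.8] gap 1.6 dy 2.2
R face [-170.2  -83.2] gap 0.4 dy -165.8
```

Call:
{"method": "drive_tool", "body": {
  "motion": [
    [[-2,0,0],[0,0,0]],
    [[-2,0,0],[0,0,0]],
    [[0,0,0],[0,0,0]]
  ]
}}

```text
time_s: 24.6
position: [0.5693, 0.1331, 0.0117]
tcp_rot: [[-0.997, -0.074, -0.025], [-0.074, 0.997, -0.0], [0.025, 0.001, -1.0]]
force: [-11.9, 0.8, -3.0]
opening: 0.006
grasp_force: 6.1
```

```bash
python3 -c "
from h import *
slots((-87,1,-1),-95,20)"
```

```text
t 24.65 cc 0.98 supply [-85.5   0.4  -0.5] tcp [-179.    82.8] F [-12.6   1.4  -1.8]
L face [-167.7   85.1] gap 1.8 dy 2.3
R face [-169.3  -82.9] gap 0.3 dy -165.7
```

Call:
{"method": "drive_tool", "body": {
  "motion": [
    [[-2,0,0],[0,0,0]],
    [[-2,0,0],[0,0,0]],
    [[0,0,0],[0,0,0]],
    [[0,0,0],[0,0,0]],
    [[0,0,0],[0,0,0]]
  ]
}}

```text
time_s: 25.15
position: [0.5706, 0.1332, 0.0111]
tcp_rot: [[-0.997, -0.074, -0.031], [-0.074, 0.997, -0.001], [0.031, 0.002, -1.0]]
force: [-16.0, 0.6, -1.5]
opening: 0.005
grasp_force: 7.6
```

```bash
python3 -c "
from h import *
slots((-86,1,-1),-95,20)"
```

```text
t 25.2 cc 0.97 supply [-84.    0.5  -0.7] tcp [-177.8   82.9] F [-14.4   0.   -1.8]
L face [-166.    85.5] gap 2.3 dy 2.6
R face [-168.   -82.5] gap 0.3 dy -165.4
```

Call:
{"method": "drive_tool", "body": {
  "motion": [
    [[5,0,0],[0,0,0]],
    [[5,0,0],[0,0,0]],
    [[6,0,0],[0,0,0]],
    [[10,0,0],[0,0,0]],
    [[20,0,0],[0,0,0]]
  ]
}}

```text
time_s: 25.7
position: [0.5424, 0.1303, 0.0158]
tcp_rot: [[-0.997, -0.075, 0.006], [-0.075, 0.997, 0.0], [-0.006, -0.0, -1.0]]
force: [-0.6, 0.3, -0.2]
opening: 0.005
grasp_force: 0.0
```

Call:
{"method": "drive_tool", "body": {
  "motion": [
    [[40,0,0],[0,0,0]],
    [[10,0,-40],[0,0,0]],
    [[0,0,0],[0,0,0]],
    [[0,0,0],[0,0,0]]
  ]
}}

```text
time_s: 26.1
position: [0.4917, 0.127, 0.0565]
tcp_rot: [[-0.997, -0.075, 0.006], [-0.075, 0.997, 0.0], [-0.006, -0.0, -1.0]]
force: [0.2, -0.5, -0.0]
opening: 0.007
grasp_force: 0.0
```

```bash
python3 -c "
from h import *
slots((-87,1,-1),-95,20)
slots((-87,1,-1),-95,95)
a=capture('top');cv2.imwrite('pics/v7.png',cv2.resize(a[90:290,240:460],(660,600),interpolation=cv2.INTER_CUBIC)[:,:,::-1])"
```

```text
t 26.15 cc 0.994 supply [-87.   -0.3   0.2] tcp [-257.1   82.8] F [-0.1 -1.1 -0.4]
L face [-170.3   83.4] gap 77.4 dy 0.6
R face [-169.7  -84.6] gap 77.9 dy -167.4
t 26.2 cc 0.994 supply [-87.   -0.3   0.2] tcp [-257.6   82.9] F [ 0.6  0.6 -0.2]
L face [-170.3   83.4] gap 77.8 dy 0.5
R face [-169.8  -84.6] gap 78.3 dy -167.5
```

View pics/v7.png

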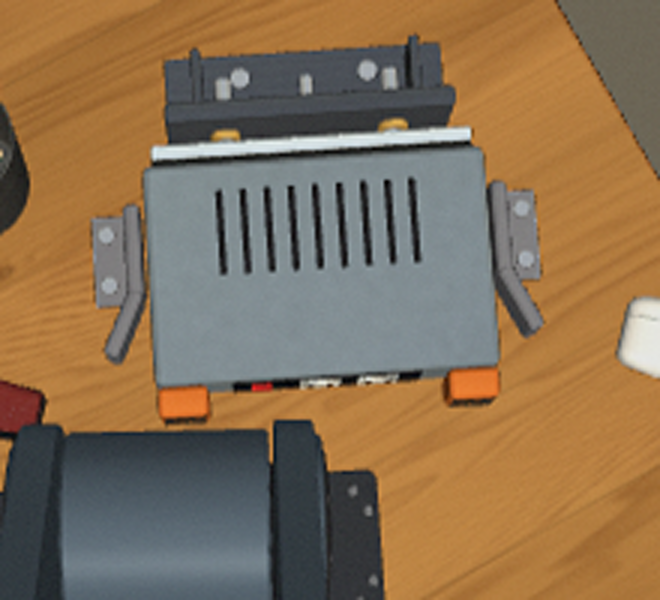

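The supply is square (0.2°), centred (-0.3 mm) and clear of the tool. The bar still sits about 2 mm back from its free position, so the supply is leaning on it. Handing in.

```bash
python3 -c "
from rig import *
print(hand_in())"
```

```text
the job is handed in; nothing more can be done
None
```

I've handed the job in; no verdict came back. By my last measurements the supply stands square in the bay (about 0.2° off line, 0.3 mm off centre), still leaning on the bar after an estimated 4 to 5 mm press, with nothing touching it; I didn't re-measure the stapler, pen pot or earbud case.

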